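Load the right battery pack into the spring cradle and start the test

TASK

One of the four look-alike battery packs fits the tester's spring cradle, 62 mm long and 36 mm wide (the others are 8 to 10 mm too short, too long or too wide): load it fully home and flat, with its brass contact end tucked under the lip of the spring plate. Then slide the safety catch all the way off the test button, press the button right down and let it go. Leave the other packs and the torch, tape and notes where they are.

Things in the scene. Friction and masses are not known exactly. Their poses are not given: they have to be found in the camera images.
- tester: Fixed grey battery tester, housing 190 (x) x 210 (y) x 30 high, anywhere on the right half of the work area and turned up to 0.35 rad. Origin: centre of the underside. The spring cradle is on its left half (y = +45), the guarded test button on its right half (y = -65). Its -x side faces roughly to the robot.
- pack_c: Grey plastic rechargeable battery pack, a plain block 62 long (its x) x 36 wide (its y) x 30 high (its z), 0.08 to 0.15 kg, like the other three but for its size. It starts lying flat on the table. Origin: centre of its underside; -x points out of its contact end, which carries two brass strips.
- pack_a: Grey plastic rechargeable battery pack, a plain block 54 long (its x) x 36 wide (its y) x 30 high (its z), 0.08 to 0.15 kg, like the other three but for its size. It starts lying flat on the table. Origin: centre of its underside; -x points out of its contact end, which carries two brass strips.
- pack_b: Grey plastic rechargeable battery pack, a plain block 70 long (its x) x 36 wide (its y) x 30 high (its z), 0.08 to 0.15 kg, like the other three but for its size. It starts lying flat on the table. Origin: centre of its underside; -x points out of its contact end, which carries two brass strips.
- pack_d: Grey plastic rechargeable battery pack, a plain block 62 long (its x) x 46 wide (its y) x 30 high (its z), 0.08 to 0.15 kg, like the other three but for its size. It starts lying flat on the table. Origin: centre of its underside; -x points out of its contact end, which carries two brass strips.
- pack_c_nose (a point): Centre of pack_c's contact end face (31 from its centre, 15 above its underside).
- seat (a point): Centre of the cradle seat's top face, 42 above the table, axes as the tester's; a pack fully home has its underside centre here, contact end at -x. The seat is a rail 60 (x) x 24 (y), 12 above the housing top, so fingers have room down beside the pack. Behind the spring plate a fixed spring block fills x = -82 to -62, 50 wide, 28 above the seat.
- tail_wall (a point): Top centre of the fixed tail wall's inner face, at the seat's +x end: 31 from the seat centre, 8 above the seat; the wall is 8 thick, 44 wide. Four corner guides beside the seat, 8 above it (x = -29 to -19 and 19 to 29, each 6 thick), leave 41 between them across y for the pack and a free 38 along x for the fingers.
- plate_face (a point): Middle of the spring plate's inner face, 15 above the seat, at rest 25 from the seat centre at -x. The plate is 34 wide; a lip at its top, 4 thick, overhangs 8 towards +x, underside 34 above the seat. A level pack cannot pass the lip: the contact end goes in first, dipped about 12 degrees, under the lip, and presses the plate back to its stop until the other end drops inside the tail wall.
- spring_plate (a joint): How far the spring plate is pushed back towards -x: 0 at rest to 0.012 m at its end stop; 3 N to start, 10 N at the stop; 0.006 with the right pack home.
- catch (a joint): Position of the sliding safety catch: 0 over the button; 0.045 m slid fully towards the tester's -x, the button uncovered. Starts at 0 to 0.005; stiff with 1.5 N of friction, stays where left.
- catch_tab (a point): Centre of the top of the catch's grip tab: an upright aluminium block 14 (x) x 12 (y) x 18 high standing on the catch's flat cover, which is 40 (x) x 52 (y) with its top 53 above the table; the tab's top is at 71.
- test_button (a joint): Travel of the test button: 0 released, 0.005 m fully pressed down; it springs back and takes about 5 N at the bottom.
- button_top (a point): Centre of the top of the round black test button, 24 in diameter, 46 above the table when released, under the catch at first; the catch's two rails beside it are 10 high (40 above the table).
- torch: Black torch standing on its head, 42 across, 115 high. Bystander. Origin: centre of the underside.
- tape_roll: Blue roll of tape lying flat, 84 across, 24 high. Bystander. Origin: centre of the underside.
- note_block: Yellow block of notes, 75 x 75 x 28. Bystander. Origin: centre of the underside.
Mind the look-alikes: they are no part of the job. What is shaped like the pack_c but green or turquoise is not meant.

How it is judged:
On the way, in this order (a step that is already met when the one before it is completed fails the run):
1. the fitting pack (pack_c) is home in the spring cradle (x of pack_c in the frame of seat between -0.004 and 0.004 m and y of pack_c in the frame of seat between -0.004 and 0.004 m and z of pack_c in the frame of seat between -0.003 and 0.003 m and angle between pack_c's own z axis and vertical below 0.07 rad and x of pack_c_nose in the frame of seat below -0.025 m and value of joint spring_plate above 0.003 m), for 0.2 s.
2. the safety catch is slid fully aside (value of joint catch above 0.039 m), for 0.1 s.
3. the test button is pressed down (value of joint test_button above 0.004 m), for 0.05 s.
At the end, for the whole second after the job is handed in: pack_c, the fitting pack, rests in the cradle, contact end at the spring plate, within 4 mm of the seat centre across and along, 3 mm in height, tilted under 0.07 rad, spring plate back over 3 mm; catch open over 39 of 45 mm; button up again (under 1.5 mm) (all of step 1 and value of joint catch above 0.039 m and value of joint test_button below 0.0015 m and linear speed of pack_c below 0.02 m/s); the robot touches nothing.
It fails at once if another pack than pack_c is moved more than 30 mm (distance of any of pack_a, pack_b, pack_d from where it was at the start of the episode above 0.03 m).
It fails at once if a bystander is moved more than 30 mm or tipped over (distance of any of torch, tape_roll, note_block from where it was at the start of the episode above 0.03 m or angle between torch's own z axis and vertical above 0.5 rad).
It also fails if it takes over 54 s, if anything falls off the work surface, if the arm or the gripper's body presses on something with over 40 N, if the wrist force passes 120 N, or if a joint passes its speed limit or range.

ROBOT

A 6-joint arm with a two-finger parallel gripper is mounted at the origin on the work surface. World frame = base frame: x ahead of the robot, y to its left, z up, the work surface at z = 0. Lengths are in m, angles in rad, forces in N, time in s.
With the tool pointing down it reaches from about 0.325 to 0.75 m from the base axis. Payload 7.6 kg.
Tool frame: the origin (TCP) lies at the very end of the fingers, on their centre line; the grasp point (between the pads) lies r.grasp_offset behind it (r.grasp_offset is the distance from the TCP to the grasp point, in m); z points along the fingers, y is the direction in which the jaws open and shut (so a half turn about z gives the same grasp; the last joint's range is limited). The gripper opens to 85 mm and grips with 20 to 120 N. Pads are 22 mm wide; open, the fingers measure 114 mm over their backs; the gripper's body (76 mm by 85 mm) begins 54 mm behind the grasp point. The pads swing forward as they close: fully open they stand 13 mm farther back than shut.
Start: joints at [-1.274, 0.052, 1.401, -0, 1.689, -0.07], TCP at [0.188, -0.49, 0.231] pointing down, gripper open.
Joint ranges: [-2.9, 2.9], [-0.91, 2.17], [0.12, 2.37], [-1.06, 4.2], [0.26, 2.73], [-2.93, 2.93]. Speed limits (rad/s): [2.57, 2.57, 3.01, 3.14, 3.14, 3.14].

INTERFACE

Orientations are given as a unit quaternion [w, x, y, z].
In Python, from rig import r gives the robot as it stands. Calls block until the motion is done:
- r.move_pose(position, orientation): joint-space move of the TCP to a pose.
- r.servo_line(position, rotation=None, velocity=0.15): straight line of the TCP; rotation=None keeps the orientation; velocity is the mean speed in m/s.
- r.goto_joints(angles): joint-space move.
- r.gripper_to(opening, strength=None): opening from 0.0 (shut) to 1.0 (fully open); strength is the grip in N (None keeps the last); returns when the fingers have stopped.
- r.sleep(seconds).
- r.inverse_kinematics(position, orientation): joint angles nearest the present ones, or None.
- r.grab_frame(name): name is "scene" or "top" or "wrist"; returns the picture (420x560x3 uint8, red, green, blue); there is no depth.
- r.calibration(name): a dict with "K" (3x3 intrinsics, pixels), "origin" and "orientation" of the camera in the world. Camera axes: x right, y up, looking along -z (the intrinsics and any distortion apply to the point x, -y, -z); pixel columns grow to the right and rows downward; lengths in m; the calibration is good to about 2 mm. A picture is of the moment at which its call begins: read the wrist's pose just before it. calibration takes no time and is no camera call; for the wrist camera it gives the pose at the moment of the call.
A pose or a line that the arm cannot do raises r.MotionError and nothing moves.
- r.close_job(): hands the job in, once; it reports no verdict.
Readings, each from a call of its own:
- r.current_clock(): time.
- r.current_joint_pos(): joint angles.
- r.current_dq(): joint speeds.
- r.current_tau(): joint torques, N m.
- r.current_position(): TCP position.
- r.current_tool_rot(): TCP orientation.
- r.current_contact_force(): force on the tool from outside, world axes, zero at the start.
- r.current_torque(): the same for the moment, N m.
- r.current_grip_width(): opening from 0.0 (shut) to 1.0 (fully open).
Only numpy, scipy, OpenCV 4.12 (cv2) and the standard library are available. Lean on these libraries where they do the work, as an engineer would, in place of code of your own. Each camera call takes 0.05 s, during which the arm holds its last target.

## Working session

There is one attempt and no reset: what is moved stays moved. The work goes in short steps, each a Python script; the robot and the scene stay as the last script left them, time stands still between calls to the robot, and variables do not carry over. Pictures are saved under pics/ and viewed, and the job is handed in when it is done.

```bash
ls; mkdir -p pics; python3 - <<'E'
from rig import r
import cv2
for n in ["scene","top","wrist"]:
    f=r.grab_frame(n); cv2.imwrite(f"pics/{n}0.png",f[:,:,::-1])
    c=r.calibration(n); print(n,c)
print(r.current_clock(), r.grasp_offset, r.current_tool_rot())
E
```

```text
pics
scene {'K': array([[542.43305382,   0.        , 275.37662848],
       [  0.        , 542.43305382, 203.63644898],
       [  0.        ,   0.        ,   1.        ]]), 'origin': array([1.11220489, 0.40241194, 1.0107359 ]), 'orientation': array([0.44139222, 0.13434843, 0.27821028, 0.84245026])}
top {'K': array([[448.31192653,   0.        , 272.62276035],
       [  0.        , 448.31192653, 210.73333347],
       [  0.        ,   0.        ,   1.        ]]), 'origin': array([ 0.43336922, -0.01826206,  1.01601603]), 'orientation': array([-0.70105849, -0.04797507,  0.04513207,  0.71005527])}
wrist {'K': array([[370.81954464,   0.        , 280.22395409],
       [  0.        , 370.81954464, 208.77115303],
       [  0.        ,   0.        ,   1.        ]]), 'origin': array([ 0.25201884, -0.46595367,  0.37408406]), 'orientation': array([ 0.81630927, -0.1111692 ,  0.0774093 , -0.56150546])}
0.15 0.0187 [-5.82817427e-04  9.83228843e-01  1.82375154e-01 -7.19393817e-05]
```

View pics/top0.png

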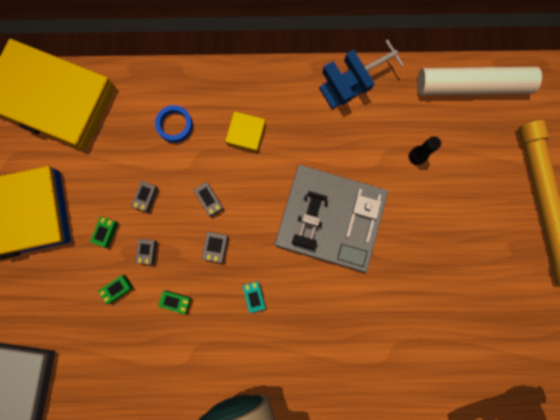

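View pics/scene0.png

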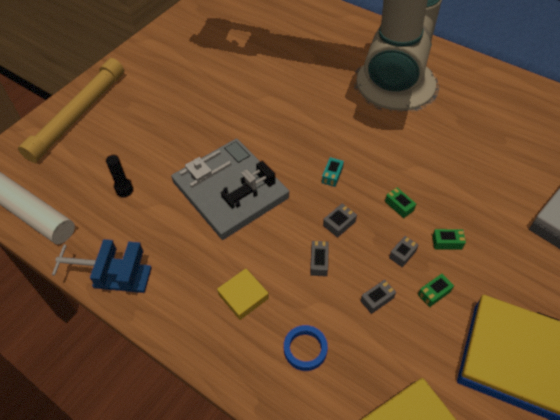

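View pics/wrist0.png

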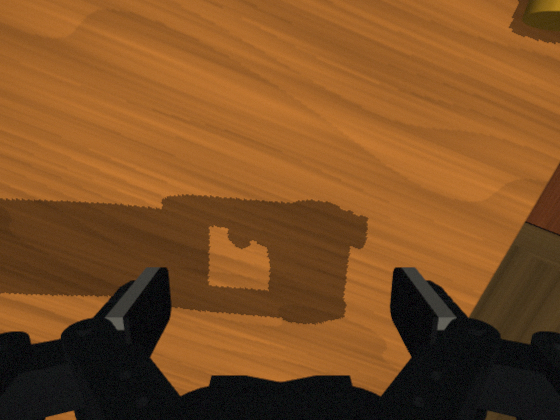

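```bash
cat > h.py <<'E'
import numpy as np, cv2
from scipy.spatial.transform import Rotation as R
def Rq(q): return R.from_quat([q[1],q[2],q[3],q[0]])
def qof(rot):
    x=rot.as_quat(); return np.array([x[3],x[0],x[1],x[2]])
def pix2w(c,uv,z):
    K=c["K"]; d=np.array([(uv[0]-K[0,2])/K[0,0],-(uv[1]-K[1,2])/K[1,1],-1.0])
    d=Rq(c["orientation"]).apply(d); o=np.array(c["origin"]); return o+d*(z-o[2])/d[2]
def w2pix(c,p):
    K=c["K"]; q=Rq(c["orientation"]).inv().apply(np.array(p)-np.array(c["origin"]))
    q=np.atleast_2d(q); return np.c_[K[0,2]+K[0,0]*q[:,0]/-q[:,2],K[1,2]-K[1,1]*q[:,1]/-q[:,2]]
def save(f,n,box=None,s=1):
    if box: f=f[box[1]:box[3],box[0]:box[2]]
    f=np.ascontiguousarray(f[:,:,::-1])
    if s!=1: f=cv2.resize(f,None,fx=s,fy=s,interpolation=cv2.INTER_CUBIC)
    cv2.imwrite(n,f)
E
python3 - <<'E'
import cv2
from h import *
f=cv2.imread("pics/top0.png")[:,:,::-1]
save(f,"pics/t_packs.png",(120,170,245,275),6)
save(f,"pics/t_tester.png",(265,155,400,280),5)
E
```

```text
(no output)
```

View pics/t_packs.png

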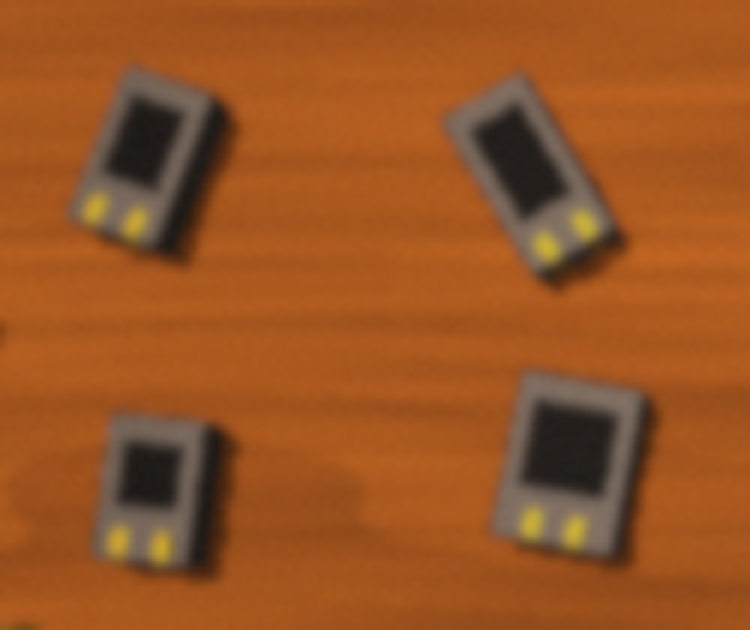

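View pics/t_tester.png

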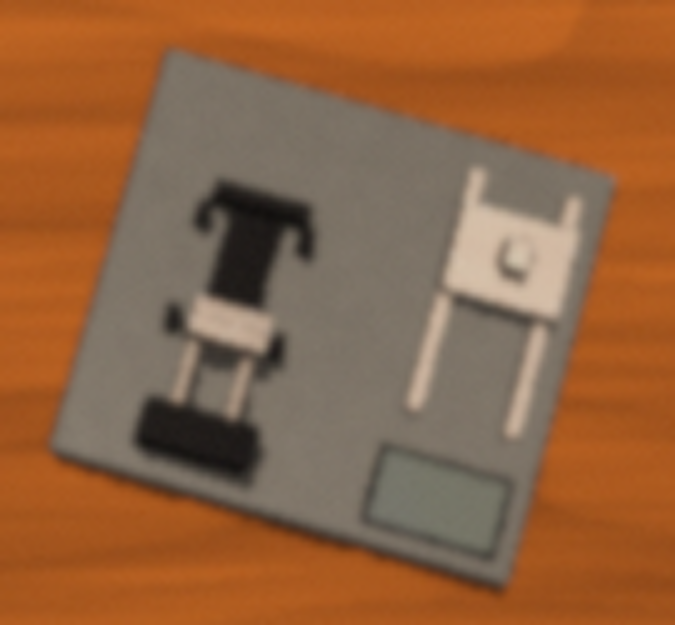

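```bash
python3 - <<'E'
from rig import r
from h import *
c=r.calibration("top")
def fit(mod,w):
    mod=np.array(mod);w=np.array(w)[:,:2]; a=mod-mod.mean(0); b=w-w.mean(0)
    th=np.arctan2((a[:,0]*b[:,1]-a[:,1]*b[:,0]).sum(),(a*b).sum())
    Rm=np.array([[np.cos(th),-np.sin(th)],[np.sin(th),np.cos(th)]]); t=w.mean(0)-Rm@mod.mean(0)
    return t,th,np.round((w-(mod@Rm.T+t))*1000,1)
# TL=+x+y ; TR=+x-y; BR -x-y; BL -x+y
px=[(x/5+265,y/5+155) for x,y in [(168,50),(614,180),(505,582),(53,448)]]
w=[pix2w(c,p,.03) for p in px]; print(fit([(.095,.105),(.095,-.105),(-.095,-.105),(-.095,.105)],w))
pk={"UL":[(130,68),(215,98),(158,248),(70,215)],"LL":[(112,412),(210,425),(190,568),(95,555)],"UR":[(520,75),(612,235),(545,275),(445,115)],"LR":[(525,372),(645,395),(615,555),(495,533)]}
for k,v in pk.items():
    w=np.array([pix2w(c,(x/6+120,y/6+170),.03)for x,y in v]); 
    print(k,w.mean(0)[:2],[round(np.linalg.norm(w[i]-w[i-1])*1000,1) for i in range(4)])
    if k=="UL": print(fit([(.031,.018),(.031,-.018),(-.031,-.018),(-.031,.018)],w))
E
```

```text
(array([ 0.54731191, -0.14615266]), np.float64(-0.30109523215251943), array([[-2.1, -0.7],
       [-1.8,  2.3],
       [ 2.7,  1.5],
       [ 1.2, -3. ]]))
UL [0.60062946 0.27172761] [np.float64(59.0), np.float64(34.1), np.float64(59.6), np.float64(35.4)]
(array([0.60062946, 0.27172761]), np.float64(-0.3534376294026082), array([[-1.6, -0.3],
       [-0.9,  1.4],
       [ 1.1, -0.2],
       [ 1.4, -0.9]]))
LL [0.47718882 0.26550852] [np.float64(52.3), np.float64(36.5), np.float64(52.4), np.float64(35.2)]
UR [0.59206727 0.12766221] [np.float64(31.5), np.float64(69.8), np.float64(28.7), np.float64(71.3)]
LR [0.48485865 0.11244293] [np.float64(59.7), np.float64(45.1), np.float64(59.3), np.float64(44.6)]
```

```bash
cat >> h.py <<'E'
def tool(yaw,pitch=0.0):
    # pitch>0: nose(-x) dipped about local y ; tool x along part +x, z down
    return R.from_euler('z',yaw)*R.from_euler('y',-pitch)*R.from_euler('x',np.pi)
def xf(yaw,t,p):
    p=np.array(p,float); q=R.from_euler('z',yaw).apply(np.r_[p,0][:3] if len(p)==2 else p); q[:2]+=t; return q
T=np.array([0.5473,-0.1462]); TY=-0.30
E
python3 - <<'E'
from rig import r
from h import *
c=r.calibration("wrist"); tr=Rq(r.current_tool_rot()); p=r.current_position()
print("cam in tool",tr.inv().apply(c["origin"]-p), (tr.inv()*Rq(c["orientation"])).as_matrix().round(3))
print("view centre",tr.inv().apply(pix2w(c,(280,209),0)-p))
# look over the tester
tgt=xf(TY,T,(-0.01,0,0)); pos=xf(TY,tgt[:2],(-0.075,0,0.26)); 
try:
    r.move_pose(pos,qof(tool(TY)))
except r.MotionError as e: print(e)
c=r.calibration("wrist"); f=r.grab_frame("wrist"); np.save("pics/w1.npy",f); save(f,"pics/w1.png",None,1.4)
import pickle; pickle.dump(c,open("pics/w1.pkl","wb")); print(r.current_clock(),r.current_position())
E
```

```text
cam in tool [ 0.06813299  0.00039468 -0.14341331] [[-0.001  0.963  0.268]
 [ 1.     0.001  0.001]
 [ 0.     0.268 -0.963]]
view centre [-3.63821210e-02 -1.09410810e-04  2.30664166e-01]
1.8917 [ 0.46593377 -0.12177023  0.2598681 ]
```

View pics/w1.png

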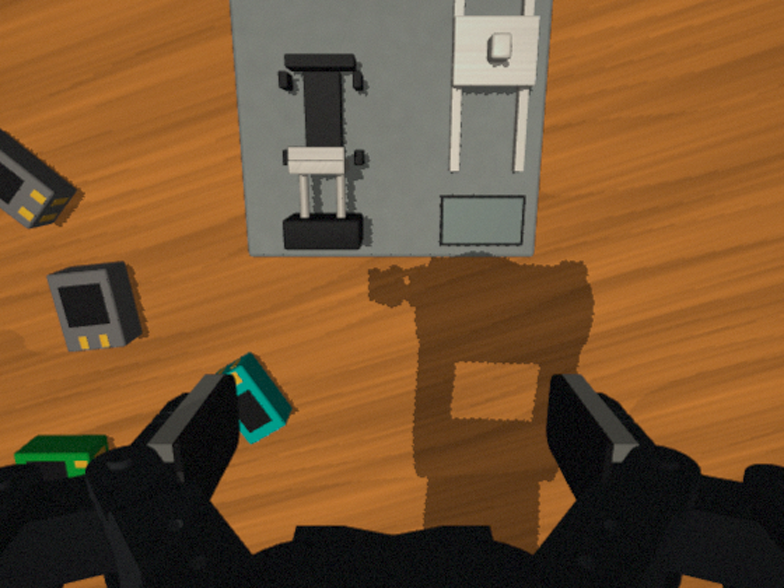

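```bash
python3 - <<'E'
from rig import r
from h import *
import pickle
pos=xf(TY,T,(-0.035,0.0,0.17)); r.move_pose(pos,qof(tool(TY)))
c=r.calibration("wrist"); f=r.grab_frame("wrist"); np.save("pics/w2.npy",f); save(f,"pics/w2.png",None,1.4)
pickle.dump(c,open("pics/w2.pkl","wb")); print(r.current_clock(),r.current_position())
E
```

```text
2.4333 [ 0.51414314 -0.13627274  0.1721066 ]
```

View pics/w2.png

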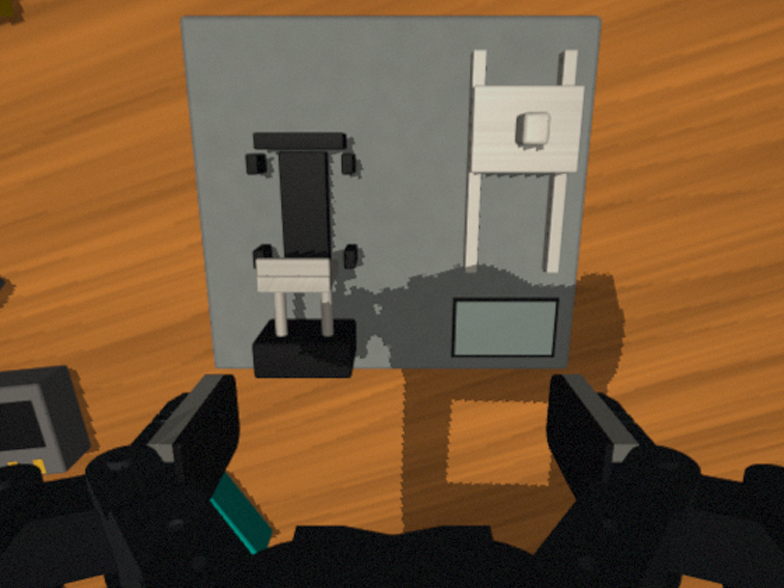

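```bash
python3 - <<'E'
from h import *
f=np.load("pics/w2.npy")
save(f,"pics/w2a.png",(160,80,275,275),4)   # cradle, origin 160,80
save(f,"pics/w2b.png",(320,20,440,200),3.3)
E
python3 - <<'E'
from h import *
import cv2
f=np.load("pics/w2.npy")
tiles=[f[y-18:y+18,x-18:x+18] if True else 0 for x,y in [(131,18),(428,18),(406,262),(154,262)]]
im=np.hstack([cv2.resize(t,(200,200),interpolation=cv2.INTER_NEAREST) for t in tiles]); cv2.imwrite("pics/w2c.png",im[:,:,::-1])
E
```

```text
(no output)
```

View pics/w2a.png

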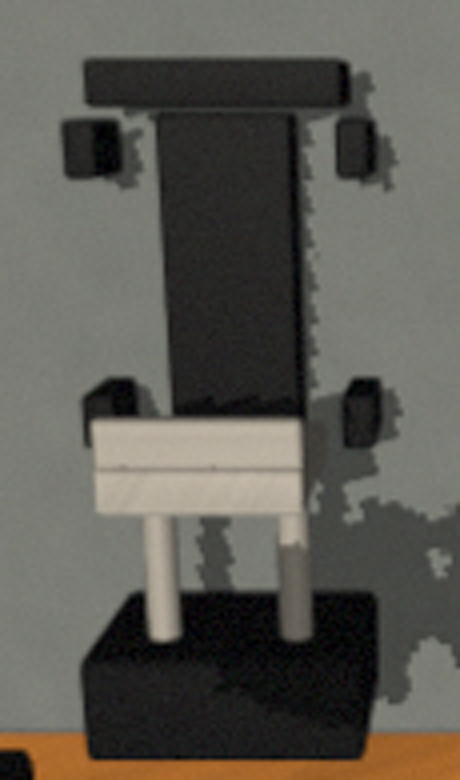

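View pics/w2c.png

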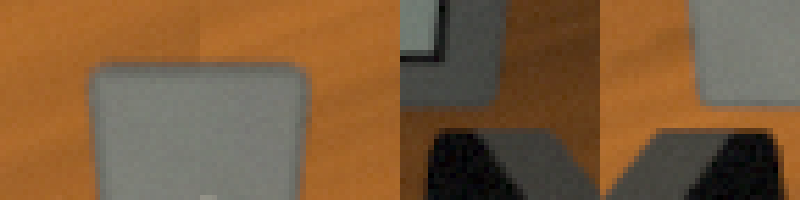

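View pics/w2b.png

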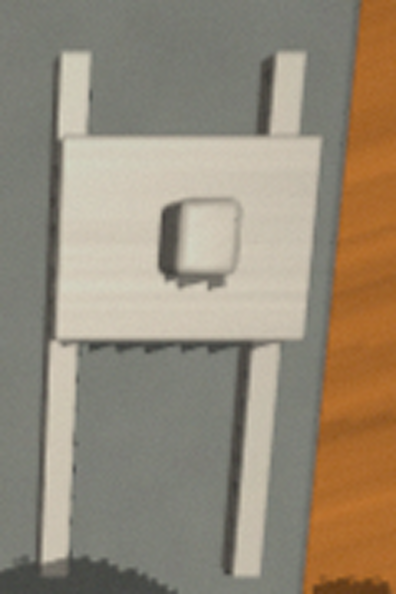

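```bash
cat > fit.py <<'E'
from h import *
import pickle
from scipy.optimize import least_squares
c=pickle.load(open("pics/w2.pkl","rb"))
obs=[];mod=[]
for m,u in zip([(.095,.105),(.095,-.105),(-.095,-.105),(-.095,.105)],[(129.6,11.9),(429.3,11.9),(404.7,262.9),(154.4,262.5)]):
    obs.append(u); mod.append((m[0],m[1],.03,0))
A=lambda x,y:(x/4+160,y/4+80)
B=lambda x,y:(x/3.3+320,y/3.3+20)
for m,u in [((.039,.022),(84,60)),((.039,-.022),(348,60)),((.031,-.022),(350,104)),((.031,.022),(84,106))]:
    obs.append(A(*u)); mod.append((m[0],m[1]+.045,.05,1))
for m,u in [((.03,.012),(157,115)),((.03,-.012),(291,116))]:
    obs.append(A(*u)); mod.append((m[0],m[1]+.045,.042,1))
for m,u in [((-.062,.025),(82,664)),((-.082,.025),(88,758)),((-.082,-.025),(364,758))]:
    obs.append(A(*u)); mod.append((m[0],m[1]+.045,.07,1))
for m,u in [((.02,.026),(63,136)),((.02,-.026),(322,136)),((-.02,-.026),(304,341)),((-.02,.026),(53,339))]:
    obs.append(B(*u)); mod.append((m[0],m[1]-.065,.053,2))
obs=np.array(obs);mod=np.array(mod)
def pred(p):
    m=mod.copy(); m[:,0]+=np.where(m[:,3]==1,p[3],0)+np.where(m[:,3]==2,p[4],0)
    w=R.from_euler('z',p[2]).apply(m[:,:3]); w[:,:2]+=p[:2]; 
    cc=dict(c); cc["origin"]=np.array(c["origin"])+[0,0,p[5]]
    return w2pix(cc,w)
s=least_squares(lambda p:np.r_[(pred(p)-obs).ravel(),p[5]/.002*.5],[*T,TY,0,.05,0],loss='soft_l1',x_scale=.01)
if __name__=="__main__":
    print(s.x.round(4)); print((pred(s.x)-obs).round(1).tolist())
E
python3 fit.py
```

```text
[ 5.482e-01 -1.465e-01 -3.035e-01 -1.000e-04  4.040e-02  2.000e-03]
[[-0.5, -0.6], [1.2, -0.1], [0.5, 0.7], [-0.7, 0.6], [0.9, -0.1], [-1.0, 0.1], [-1.2, 1.2], [1.7, 0.5], [0.4, -0.3], [0.6, -0.5], [-0.1, -2.5], [0.3, 0.0], [0.6, 0.2], [-0.6, -0.2], [-0.5, -0.0], [-0.9, -0.2], [-0.1, 0.3]]
```

```bash
cat >> h.py <<'E'
T=np.array([0.5482,-0.1465]); TY=-0.3035
SEAT=xf(TY,T,(0,0.045,0.042))
E
python3 - <<'E'
from rig import r
from h import *
import pickle
print(SEAT)
P=np.array([.6006,.2717]); y=-.353
r.move_pose(xf(y,P,(-0.03,0.0,0.14)),qof(tool(y)))
c=r.calibration("wrist"); f=r.grab_frame("wrist"); np.save("pics/w3.npy",f); save(f,"pics/w3.png",None,1.4)
pickle.dump(c,open("pics/w3.pkl","wb")); print(r.current_clock(),r.current_position(),w2pix(c,[*P,.03]),r.current_joint_pos())
E
```

```text
[ 0.56164879 -0.10355667  0.042     ]
4.0417 [0.57298786 0.28083142 0.14040037] [[278.7791865  164.60126086]] [ 3.97950222e-01  4.11991427e-01  1.16439238e+00 -2.25642025e-04
  1.56473494e+00  2.32341743e+00]
```

View pics/w3.png

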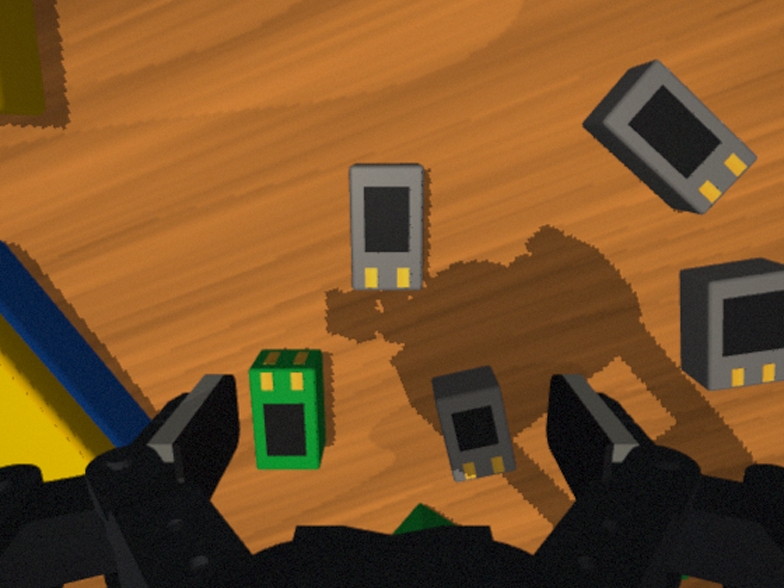

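```bash
python3 - <<'E'
from h import *
f=np.load("pics/w3.npy")
save(f,"pics/w3a.png",(235,105,320,217),5.2)
E
```

```text
(no output)
```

View pics/w3a.png

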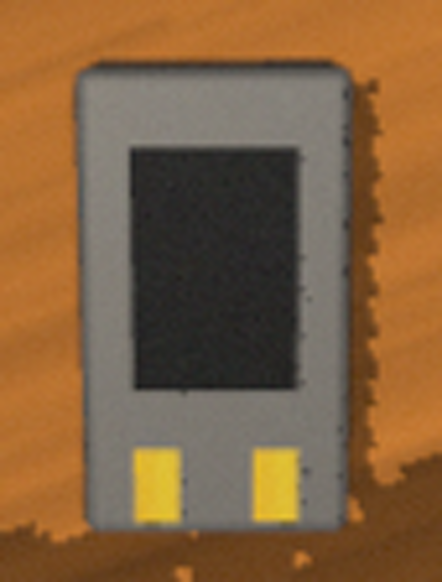

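```bash
python3 - <<'E'
from h import *
import pickle
c=pickle.load(open("pics/w3.pkl","rb"))
for dz in (0,.002):
    cc=dict(c); cc["origin"]=np.array(c["origin"])+[0,0,dz]
    w=np.array([pix2w(cc,(x/5.2+235,y/5.2+105),.03) for x,y in [(78,68),(351,68),(346,529),(89,529)]])[:,:2]
    d=(w[0]+w[1]-w[2]-w[3]); print(w.mean(0),np.arctan2(d[1],d[0]),[np.linalg.norm(w[i]-w[i-1])*1e3 for i in range(4)])
    d=(w[0]-w[1]+w[3]-w[2]); print(np.arctan2(-d[0],d[1]))
E
```

```text
[0.60163374 0.27295362] -0.351835554948181 [np.float64(61.15634831305952), np.float64(34.93928014938182), np.float64(61.14798334946288), np.float64(35.07853156882949)]
-0.35549530067427054
[0.60135602 0.27308028] -0.35183555494817903 [np.float64(61.6380388580361), np.float64(35.21447514320468), np.float64(61.62960800882026), np.float64(35.354823359533995)]
-0.3554953006742705
```

```bash
python3 - <<'E'
from rig import r
from h import *
P=np.array([.6014,.2730]); y=-.353
q=qof(tool(y))
r.gripper_to(0.8,80)
r.move_pose([*P,0.06],q)
r.servo_line([*P,0.004],q,0.1)
print(r.current_contact_force(),r.current_position())
r.gripper_to(0.0,80)
print(r.current_grip_width(),r.current_position())
r.servo_line([*P,0.12],q,0.15)
f=r.grab_frame("wrist"); save(f,"pics/w4.png",None,1.4)
f=r.grab_frame("scene"); save(f,"pics/s4.png",(300,150,500,330),4)
print(r.current_clock(),r.current_contact_force(),r.current_position())
E
```

```text
[0.05665153 0.30156446 0.17138714] [0.60178052 0.27319742 0.00470519]
0.40644572370373194 [0.60206684 0.27324134 0.00520349]
6.9167 [ 0.88889511  0.15958738 -1.68672156] [0.60069745 0.27271518 0.11813442]
```

View pics/w4.png

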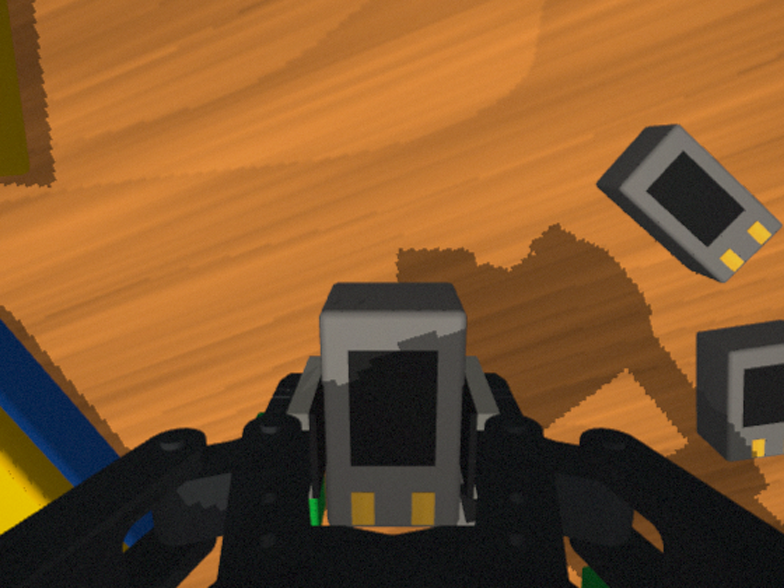

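View pics/s4.png

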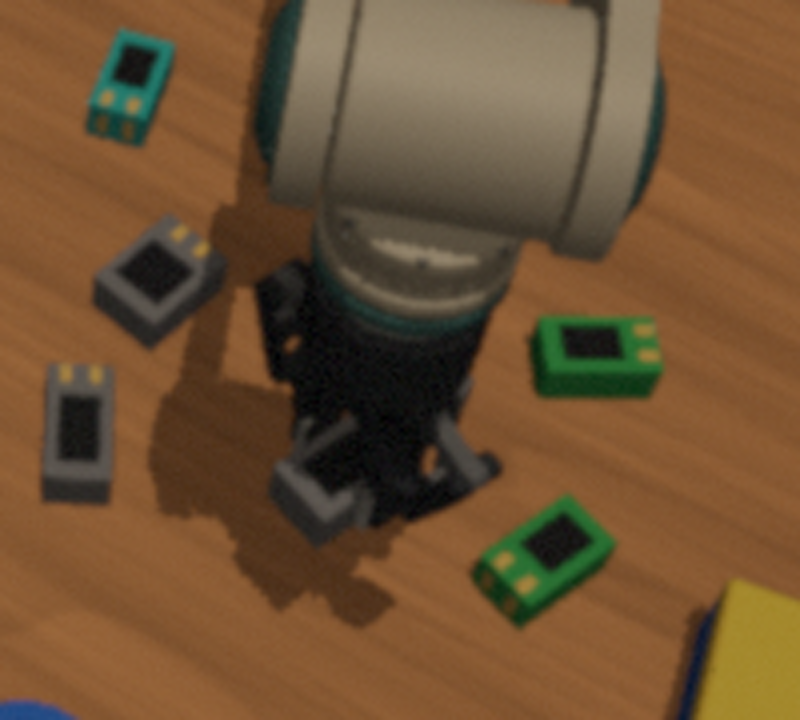

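```bash
python3 - <<'E'
from rig import r
from h import *
r.sleep(0.3)
print(r.current_position(),r.current_contact_force(),r.current_clock())
c=r.calibration("wrist"); p=r.current_position(); tr=Rq(r.current_tool_rot())
for uv in [(321,314),(465,314),(328,525),(459,525)]:
    w=pix2w(c,(uv[0]/1.4,uv[1]/1.4),p[2]-.0052+.03); print((tr.inv().apply(w-p)*1e3).round(1))
print(tr.apply([[0,0,1],[1,0,0]]))
E
```

```text
[0.60130534 0.27295404 0.11966424] [ 0.4692165   0.46988806 -1.70448937] 7.2167
[ 29.9 -16.9 -24.8]
[ 29.9  17.6 -24.8]
[-30.2 -17.3 -24.8]
[-30.3  18.2 -24.8]
[[-4.80993203e-04 -1.94351559e-04 -9.99999865e-01]
 [ 9.38329034e-01 -3.45743369e-01 -3.84134176e-04]]
```

```bash
cat >> h.py <<'E'
D=0.005
OFF=np.array([0.0,0.0])
def pk(a,h,xn=None,xt=None,y=0.0):
    """TCP pose for pack pitch a(deg), nose-bottom at (xn,h) in seat frame (or nose-top x = xt)"""
    a=np.radians(a)
    if xn is None: xn=xt+.030*np.sin(a)
    B=np.array([xn+.031*np.cos(a),y,h+.031*np.sin(a)])+D*np.array([-np.sin(a),0,np.cos(a)])
    w=R.from_euler('z',TY).apply(B)+SEAT
    return w,qof(tool(TY,a))
def st(r):
    f=R.from_euler('z',-TY).apply(r.current_contact_force()); p=R.from_euler('z',-TY).apply(np.array(r.current_position())-SEAT)
    return "F",f.round(1),"P mm",(p*1e3).round(1),"t",round(r.current_clock(),2)
E
python3 - <<'E'
from rig import r
from h import *
r.move_pose(*pk(13,.045,xn=-.006))
r.sleep(.2); print(st(r), (R.from_euler('z',-TY).apply(pk(13,.045,xn=-.006)[0]-SEAT)*1e3).round(1))
print(R.from_euler('z',-TY).apply(Rq(r.current_tool_rot()).apply([0,0,1])))
c=r.calibration("scene");f=r.grab_frame("scene"); save(f,"pics/s5.png",(150,120,320,250),4.6)
f=r.grab_frame("wrist"); save(f,"pics/w5.png",None,1.4)
E
```

```text
('F', array([ 0.6,  1.1, -1.6]), 'P mm', array([23.2,  0.9, 56.9]), 't', 8.84) [23.1 -0.  56.8]
[ 2.24912576e-01  3.85410396e-04 -9.74378871e-01]
```

View pics/s5.png

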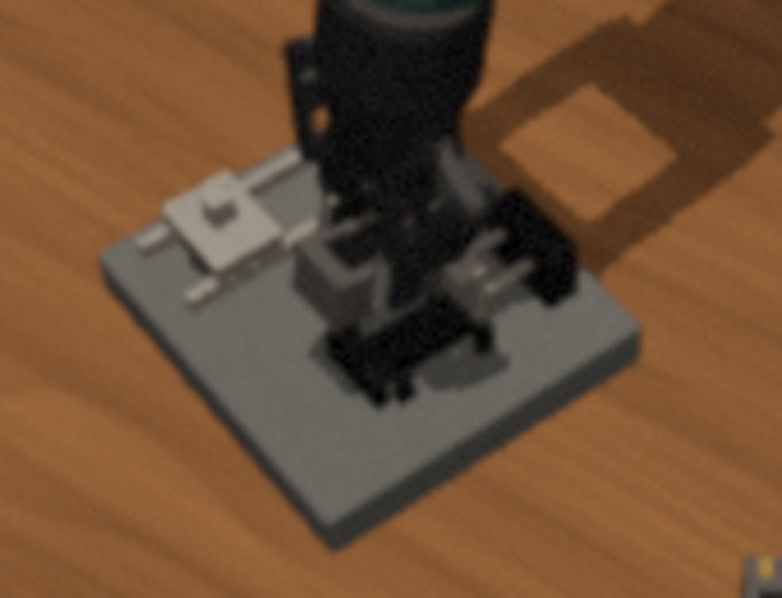

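View pics/w5.png

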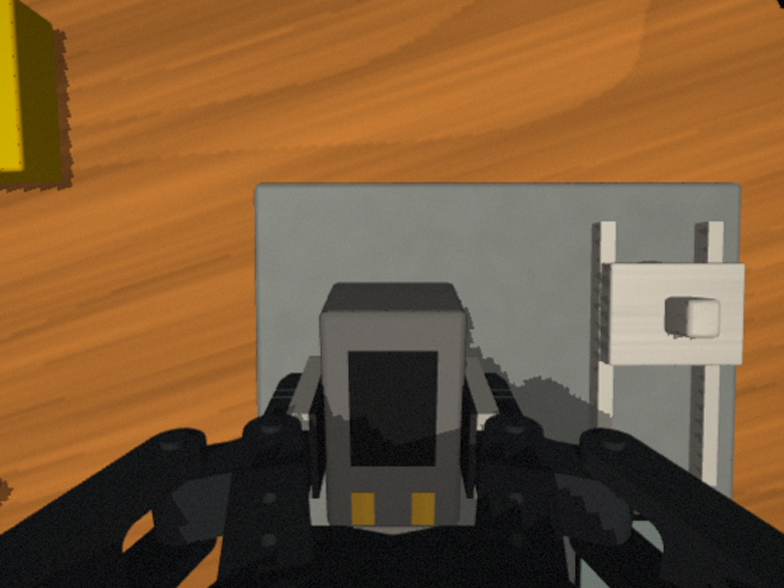

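```bash
python3 - <<'E'
from rig import r
from h import *
for h in (.02,.008,.002):
    p,q=pk(13,h,xn=-.006); r.servo_line(p,q,0.06); r.sleep(.1); print(h,st(r),(R.from_euler('z',-TY).apply(p-SEAT)*1e3).round(1))
f=r.grab_frame("scene"); save(f,"pics/s6.png",(150,120,320,250),4.6)
f=r.grab_frame("wrist"); save(f,"pics/w6.png",None,1.4)
E
```

```text
0.02 ('F', array([-1.1,  0. , -0.3]), 'P mm', array([23.4,  0. , 32.3]), 't', 9.61) [23.1 -0.  31.8]
0.008 ('F', array([-0.4, -0.3, -1.1]), 'P mm', array([23.1,  0. , 19.9]), 't', 10.06) [23.1 -0.  19.8]
0.002 ('F', array([-0.4,  0.7, -2.2]), 'P mm', array([23.1, -0. , 13.8]), 't', 10.41) [23.1 -0.  13.8]
```

View pics/w6.png

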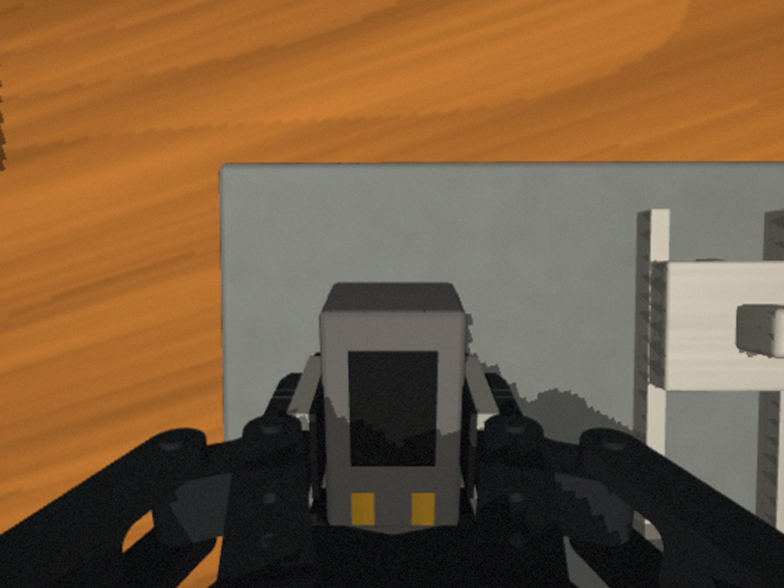

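View pics/s6.png

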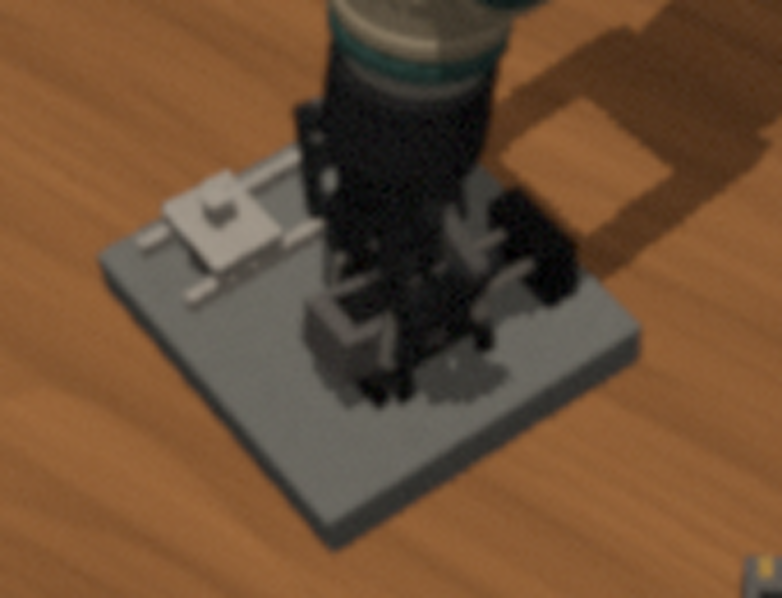

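```bash
python3 - <<'E'
from rig import r
from h import *
for xt in (-.019,-.0225,-.026,-.029,-.032,-.034,-.0355):
    p,q=pk(13,.0015,xt=xt); r.servo_line(p,q,0.04); r.sleep(.1); s=st(r); print(xt,*s,(R.from_euler('z',-TY).apply(p-SEAT)*1e3).round(1))
    if abs(s[1][2])>12 or s[1][0]>16: print("stop"); break
E
```

```text
-0.019 F [ 0.3  0.3 -0.7] P mm [16.9  0.  13.5] t 10.92 [16.8  0.  13.3]
-0.0225 F [-0.2 -0.3 -1.2] P mm [13.3  0.  13.4] t 11.27 [13.3  0.  13.3]
-0.026 F [ 3.5  0.5 -2.6] P mm [10.2 -0.  13.6] t 11.62 [ 9.8 -0.  13.3]
-0.029 F [ 4.6 -0.  -2.4] P mm [ 7.2 -0.  13.6] t 11.97 [ 6.8  0.  13.3]
-0.032 F [ 6.6 -0.7 -2.3] P mm [ 4.5 -0.1 13.7] t 12.32 [ 3.8 -0.  13.3]
-0.034 F [ 8.3  0.4 -4.5] P mm [ 2.6 -0.1 13.7] t 12.67 [ 1.8  0.  13.3]
-0.0355 F [ 9.9 -0.4 -4.4] P mm [ 1.3 -0.  13.8] t 13.02 [ 0.3  0.  13.3]
```

```bash
python3 - <<'E'
from rig import r
from h import *
for a,h,xt in ((13,.0015,-.0368),(11,.0015,-.0371),(9,.0012,-.0371),(7,.001,-.0371),(5,.0007,-.0371),(3,.0005,-.0365),(1,.0003,-.036)):
    p,q=pk(a,h,xt=xt); r.servo_line(p,q,0.03); r.sleep(.1); s=st(r); print(a,*s,(R.from_euler('z',-TY).apply(p-SEAT)*1e3).round(1))
    if abs(s[1][2])>14 or s[1][0]>25: print("stop"); break
E
```

```text
13 F [ 9.9  0.1 -5. ] P mm [ 0.1 -0.1 13.8] t 13.37 [-1.  -0.  13.3]
11 F [ 8.6  0.3 -4. ] P mm [-0.6 -0.1 13. ] t 13.72 [-1.9  0.  12.3]
9 F [ 9.3 -0.2 -3.3] P mm [-1.1 -0.1 11.8] t 14.07 [-2.6 -0.  11. ]
7 F [ 9.5  0.5 -3.4] P mm [-1.7 -0.1 10.7] t 14.42 [-3.3  0.   9.7]
5 F [ 9.8 -0.7 -2.4] P mm [-2.3 -0.1  9.5] t 14.77 [-4.   0.   8.4]
3 F [ 8.4  0.5 -0.7] P mm [-2.4 -0.1  8.3] t 15.12 [-4.2 -0.   7.1]
1 F [ 8.7 -0.9  0.4] P mm [-2.7 -0.1  7.1] t 15.47 [-4.6 -0.   5.8]
```

```bash
python3 - <<'E'
from rig import r
from h import *
r.sleep(.3); print(st(r)); print(R.from_euler('z',-TY).apply(Rq(r.current_tool_rot()).apply([0,0,1])))
f=r.grab_frame("scene"); save(f,"pics/s7.png",(190,140,300,230),7)
f=r.grab_frame("wrist"); save(f,"pics/w7.png",None,1.4)
E
```

```text
('F', array([7.3, 0.3, 0.2]), 'P mm', array([-2.8, -0.1,  7.1]), 't', 15.77)
[ 2.23382982e-02  4.53043255e-06 -9.99750469e-01]
```

View pics/w7.png

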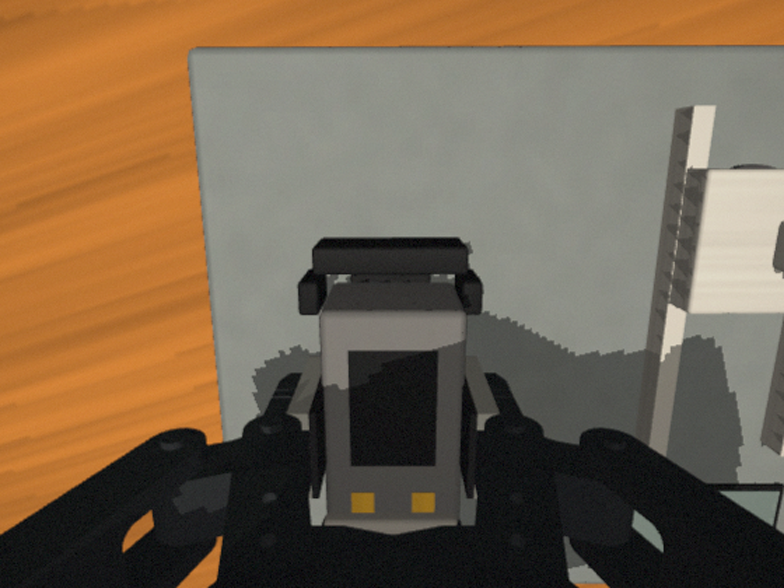

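View pics/s7.png

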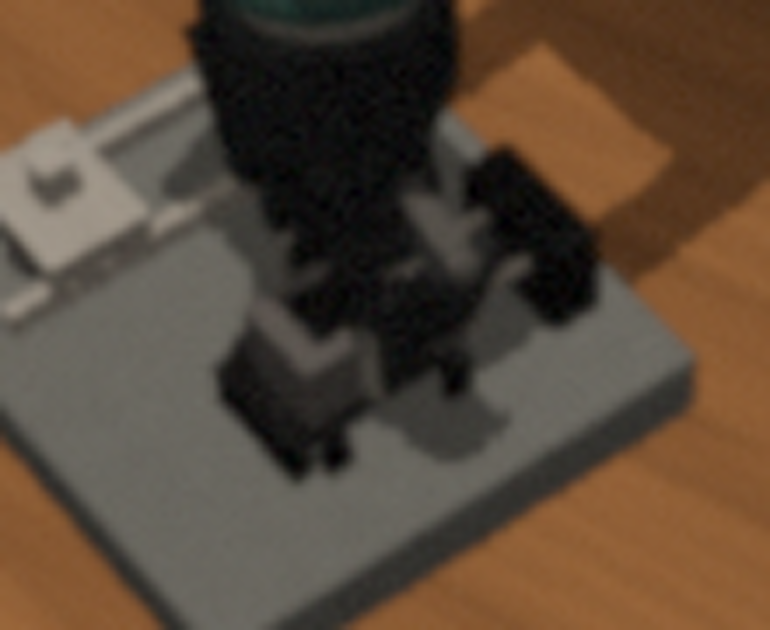

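```bash
python3 - <<'E'
from rig import r
from h import *
for a,h,xt in ((0,-.0003,-.034),(0,-.0010,-.0325),(0,-.0015,-.0325)):
    p,q=pk(a,h,xt=xt); r.servo_line(p,q,0.03); r.sleep(.15); s=st(r); print(a,*s,(R.from_euler('z',-TY).apply(p-SEAT)*1e3).round(1))
    if abs(s[1][2])>14: print("stop"); break
print(R.from_euler('z',-TY).apply(Rq(r.current_tool_rot()).apply([0,0,1])))
f=r.grab_frame("wrist"); save(f,"pics/w8.png",None,1.4)
E
```

```text
0 F [ 7.5 -0.8  1.1] P mm [-1.1 -0.1  6.3] t 16.27 [-3.  -0.   4.7]
0 F [ 6.9 -0.   1.4] P mm [-0.   0.   5.3] t 16.67 [-1.5  0.   4. ]
0 F [ 6.  -0.5  4.6] P mm [0.  0.  5.2] t 17.07 [-1.5  0.   3.5]
[ 4.28817774e-03  1.17810823e-04 -9.99990799e-01]
```

View pics/w8.png

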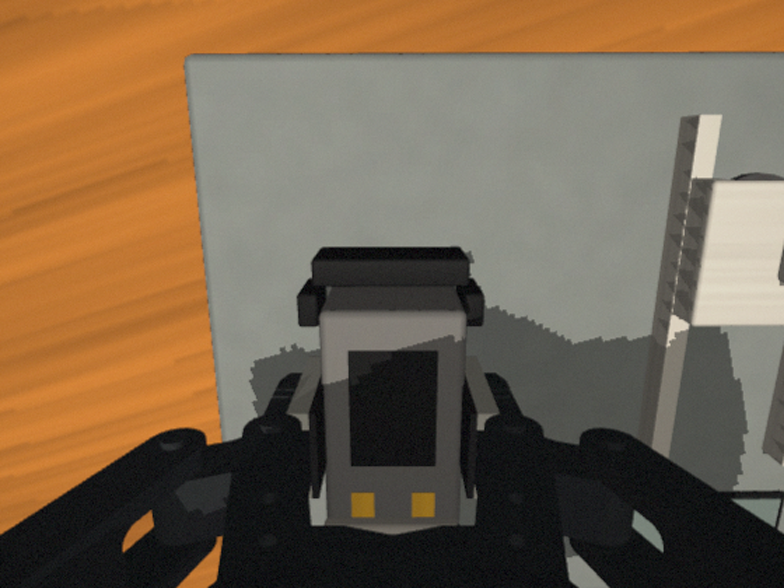

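```bash
python3 - <<'E'
from rig import r
from h import *
import pickle
r.gripper_to(0.75); r.sleep(.1); print(st(r))
p=np.array(r.current_position()); q=qof(tool(TY)); r.servo_line(p+[0,0,.04],q,.15); r.servo_line(xf(TY,T,(-.035,0,.17)),q,.25)
c=r.calibration("wrist"); f=r.grab_frame("wrist"); np.save("pics/w9.npy",f); save(f,"pics/w9.png",None,1.4)
pickle.dump(c,open("pics/w9.pkl","wb"))
print(st(r))
E
```

```text
('F', array([ 0.4, -1.2,  0.2]), 'P mm', array([-1.8,  0. ,  3.2]), 't', 17.61)
('F', array([ 0.3, -0.3, -0.7]), 'P mm', array([-35.7, -44.6, 125.5]), 't', 18.63)
```

View pics/w9.png

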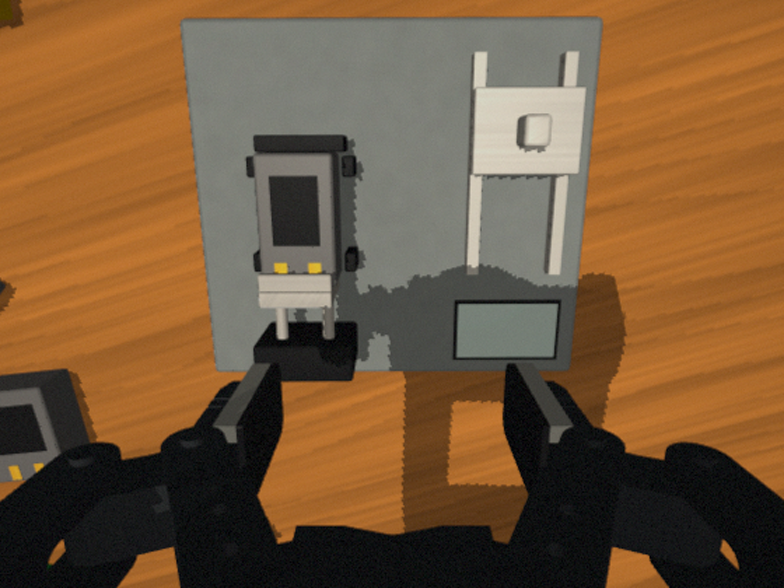

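```bash
python3 - <<'E'
from rig import r
from h import *
import pickle
c=pickle.load(open("pics/w2.pkl","rb")); c["origin"]=np.array(c["origin"])+[0,0,.002]
f=np.load("pics/w9.npy"); save(f,"pics/w9a.png",(165,85,275,275),4)
for z,u in ((.071,(180,200)),(.071,(240,200)),(.071,(237,272)),(.071,(178,272))):
    w=pix2w(c,(u[0]/3.3+320,u[1]/3.3+20),z); print((R.from_euler('z',-TY).apply(w-[*T,0])*1e3).round(1))
E
```

```text
[ 47.1 -59.4  71. ]
[ 47.1 -70.8  71. ]
[ 34.  -71.3  71. ]
[ 34.  -59.9  71. ]
```

View pics/w9a.png

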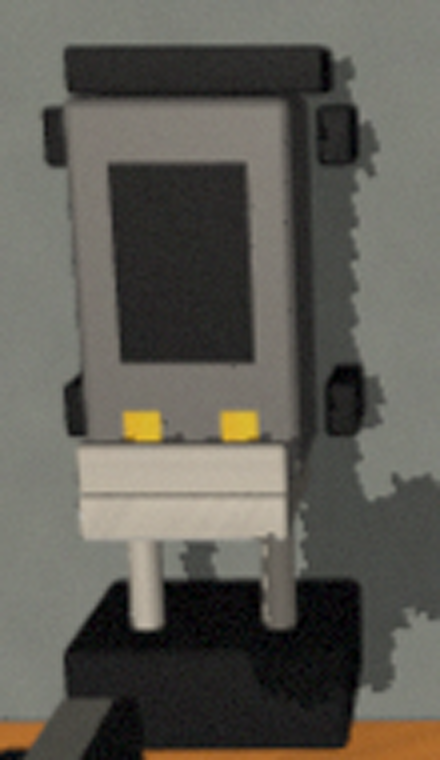

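```bash
cat > mt.py <<'E'
from h import *
def tp(x,y,z): return xf(TY,T,(x,y,z))
def stt(r):
    f=R.from_euler('z',-TY).apply(r.current_contact_force()); p=R.from_euler('z',-TY).apply(np.array(r.current_position())-[*T,0])
    return f.round(1),(p*1e3).round(1),round(r.current_clock(),2)
E
python3 - <<'E'
from rig import r
from mt import *
q=qof(tool(TY))
r.gripper_to(0.5,40)
r.move_pose(tp(.0405,-.065,.11),q)
r.servo_line(tp(.0405,-.065,.057),q,.1); print(stt(r))
r.gripper_to(0,40); print(stt(r),r.current_grip_width())
for x in (.025,.01,-.003,-.0055):
    r.servo_line(tp(x,-.065,.057),q,.06); r.sleep(.1); print(stt(r))
f=r.grab_frame("scene"); save(f,"pics/s10.png",(150,120,320,250),4.6)
E
```

```text
(array([-0.1,  0.3,  0.1]), array([ 40.9, -64.9,  57.8]), 20.2)
(array([-1.7,  3.6,  5.3]), array([ 41.1, -64.4,  58.1]), 20.58) 0.12310037833434265
(array([-1.3,  4.1,  6.5]), array([ 25.3, -64.5,  58.1]), 21.09)
(array([-1. ,  3.9,  6.9]), array([ 10.3, -64.5,  58. ]), 21.59)
(array([17.4,  5.2, -5.1]), array([  0.6, -64.6,  58.2]), 22.06)
(array([ 31.2,   4. , -13.6]), array([  0.3, -64.5,  58.3]), 22.41)
```

View pics/s10.png

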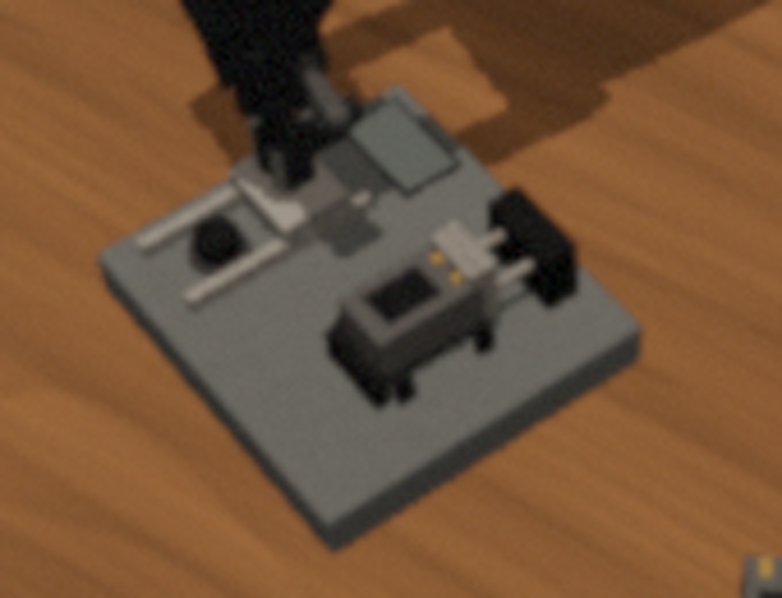

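```bash
python3 - <<'E'
from rig import r
from mt import *
q=qof(tool(TY))
r.servo_line(tp(.000,-.065,.058),q,.06); r.sleep(.1); print(stt(r))
r.gripper_to(0.4,40); r.sleep(.1); print(stt(r))
r.servo_line(tp(.000,-.065,.10),q,.12)
r.servo_line(tp(-.02,-.03,.17),q,.2)
r.gripper_to(0.0,40)
c=r.calibration("wrist"); f=r.grab_frame("wrist"); save(f,"pics/w11.png",None,1.4)
print(stt(r), w2pix(c,tp(.045,-.065,.046))*1.4, w2pix(c,[tp(-.02,s,.053) for s in(-.091,-.039)])*1.4,w2pix(c,[tp(.02,s,.053) for s in(-.091,-.039)])*1.4)
E
```

```text
(array([ 5.4,  3.8, -0.5]), array([  0.8, -64.5,  58.1]), 22.81)
(array([ 0.2, -0.6,  0.3]), array([ -0.2, -65.2,  57.9]), 23.26)
(array([-0.3,  0.4,  0.4]), array([-20. , -30.1, 169.7]), 24.78) [[462.08486892 153.92257258]] [[509.73259769 284.03239043]
 [409.21669837 284.16238603]] [[514.51904145 206.1200976 ]
 [409.79657312 206.27622655]]
```

View pics/w11.png

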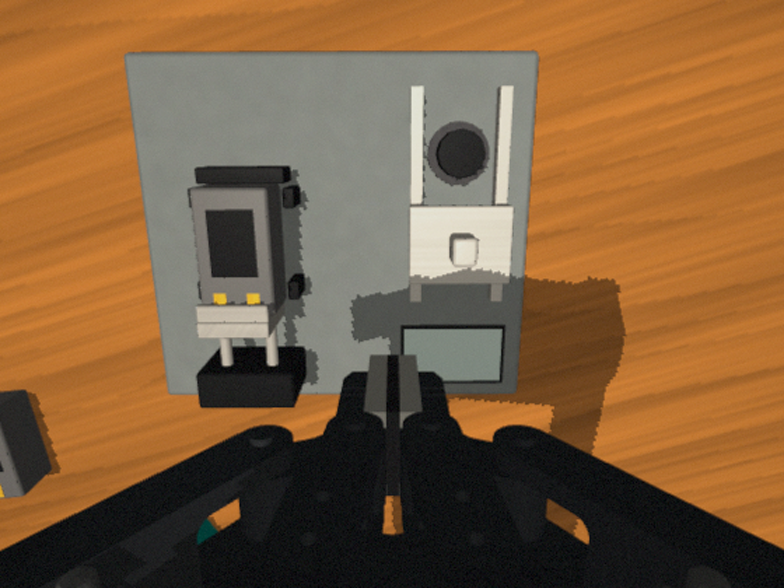

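```bash
python3 - <<'E'
from rig import r
from mt import *
q=qof(tool(TY)); X,Y=.0455,-.0645
r.move_pose(tp(X,Y,.09),q)
r.servo_line(tp(X,Y,.049),q,.08); r.sleep(.1); print(stt(r))
for z in (.045,.0425,.0410,.0400,.039):
    r.servo_line(tp(X,Y,z),q,.03); r.sleep(.12); s=stt(r); print(s)
    if s[0][2]>14: break
r.servo_line(tp(X,Y,.10),q,.12)
r.servo_line(tp(-.02,-.03,.19),q,.2); r.sleep(.1)
f=r.grab_frame("wrist"); save(f,"pics/w12.png",None,1.4)
f=r.grab_frame("top"); save(f,"pics/t12.png",None,1.4)
print(stt(r))
E
```

```text
(array([ 1. , -0.4,  0. ]), array([ 45.9, -64.6,  49.7]), 26.07)
(array([ 0.4, -0.1,  0.9]), array([ 45.7, -64.5,  45.3]), 26.47)
(array([ 1.7, -0.2,  3.6]), array([ 45.8, -64.5,  42.9]), 26.83)
(array([ 1.3, -0.3,  4.1]), array([ 45.8, -64.5,  41.3]), 27.2)
(array([-1.7, -0.8, 10.1]), array([ 45.8, -64.6,  40.9]), 27.57)
(array([-2.6,  0. , 13.2]), array([ 45.9, -64.5,  40.8]), 27.93)
(array([-0.8,  0.1,  0.1]), array([-20.1, -30.3, 188.4]), 29.52)
```

View pics/w12.png

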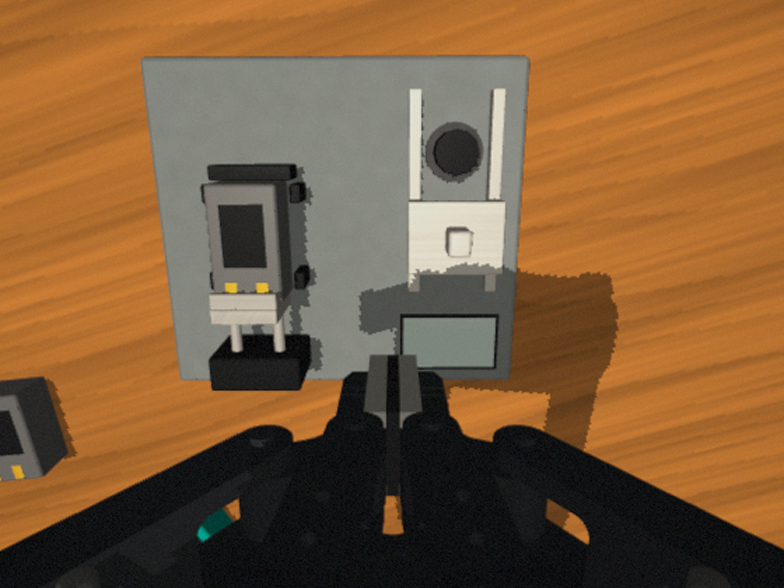

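View pics/t12.png

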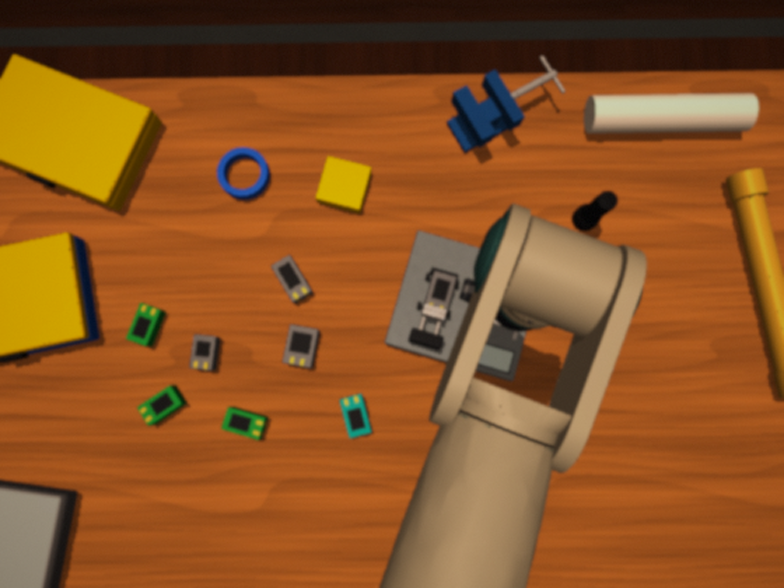

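```bash
python3 - <<'E'
from rig import r
r.close_job(); print(r.current_clock())
E
```

```text
the job is handed in; nothing more can be done
the job is handed in; nothing more can be done
```

The job is done and handed in at about 29.5 s of the 54 s allowed. `close_job` gives no verdict, so the result rests on my own readings and pictures.

- **Finding the pack:** The fitting pack was the upper-left grey one, at pixel (145,197) in the top view. It measured about 61 x 35 mm in the close-up. The others measured about 52 x 36, 70 x 30 and 60 x 45 mm.
- **Loading it:** I put the contact end in first, dipped 13° under the lip. I pushed the spring plate back with about 10 N, then lowered the tail inside the wall. In the cradle the gripper read within about 0.2 mm of the seat position. After release, the pictures show the pack flat against the tail wall with its contact end at the plate lip.
- **Catch:** I slid it until it hit its end stop. The last picture shows the cover where the fully open position predicts, with the button uncovered.
- **Button:** Pressing it, the fingers stopped at a height of 40.8 mm, where fully pressed is 41 mm, with the force rising to 13 N. I then let it go. I did not measure that it came back up; it only looks that way in the last picture.
- **Everything else:** The other packs, torch, tape and notes look undisturbed in the last top view. The robot was clear of everything at the end.

No check failed. While lowering the pack, the arm stood up to about 2 mm off its commanded position because of the spring load. The measured position, not the command, is what I used to confirm the seating.

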